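Fill the bead dispenser and hold its spring gate open

ROBOT

A 7-joint arm with a two-finger parallel gripper is mounted at the origin on the work surface. World frame = base frame: x ahead of the robot, y to its left, z up, the work surface at z = 0. Lengths are in m, angles in rad, forces in N, time in s.
With the tool pointing down it reaches from about 0.425 to 0.875 m from the base axis. Payload 4.7 kg.
Tool frame: the origin (TCP) lies on the centre line of the jaws, within the pads' length; the fingertips stand 14 mm ahead of it and the grasp point (between the pads) lies 5 mm behind it; z points along the fingers, y is the line along which they close (so a half turn about z gives the same grasp; the last joint's range is limited). The gripper opens to 87 mm and grips with 3 to 60 N. Pads are 19 mm wide; open, the fingers measure 117 mm over their backs; the gripper's body (75 mm by 190 mm) begins 51 mm behind the grasp point.
Start: joints at [1.275, 0.321, -0.07, 1.45, 0.023, 1.371, -0.057], TCP at [0.198, -0.619, 0.237] pointing down, gripper open.
Joint ranges: [-2.86, 2.86], [-0.3, 2.09], [-1.38, 1.24], [0.06, 2.45], [-1.56, 4.7], [0.09, 2.05], [-2.69, 2.69]. Speed limits (rad/s): [2.57, 2.57, 3.14, 3.14, 3.14, 3.14, 3.14].

INTERFACE

Orientations are given as a rotation vector (axis times angle).
In Python, from bench import * gives the robot as it stands.
- The arm moves only by the shell command python3 -m jog 'ROWS' [FORCE]. ROWS is JSON, a list of rows, each an object of numbers: "claw": the finger opening in mm, from 0 to 87; "dx", "dy", "dz": the shift along the tool's x, y, z in mm; "spin": the turn about the tool's z in degrees. In form: [{"claw": .., "dx": .., "dy": .., "dz": .., "spin": ..}, ...]. A call has 1 to 20 rows; each row is the pose to reach, as a shift and turn from the pose commanded when the call began, along the tool's axes at that moment; what a row does not reach only later rows make up. A row lasts 1/12 s, in which the tool goes at most 41.7 mm and 7.16 degrees, less where a joint would pass 70% of its speed; a pose out of reach is approached as far as the arm can. A call with a gripper value outside its range is refused whole. The fingers move at their own pace and stop on an object; FORCE is the grip in N (left out, the last holds). Time passes only in rows, so rows that repeat a pose let the fingers close. It gives the time, the measured TCP pose, the force, the opening and the grip force at its end, in the units of the state.
- get_state(): the state, without advancing time (a new reading comes with each control period).
- get_image(name): name is "scene" or "top" or "wrist"; returns a dict with "frame" (384x512x3 uint8, red, green, blue), "depth" (384x512 float32, m along the optical axis (not along the pixel's ray), 0 where there is no reading), "K" (3x3 intrinsics, pixels), "T" (4x4, takes a point from camera to world coordinates); the wrist camera has in their place "mount" (4x4, takes a point from camera to tool coordinates, whose origin is the TCP and whose axes are the flange's). Camera axes: x right, y down, z forward; pixel columns grow to the right and rows downward; lengths in m; the calibration is good to about 2 mm. A picture is of the moment at which its call begins: read the wrist's pose just before it.
- close_job(): hands the job in; it is judged then, once.
The state is a dict: "time": time; "joint_positions": joint angles; "qd": joint speeds; "joint_torque": joint torques, N m; "position": TCP position; "tool_rot": TCP orientation; "ft_force": force on the tool from outside, world axes, zero at the start; "torque": the same for the moment, N m; "grip_width": opening from 0.0 (shut) to 1.0 (fully open); "grip_force": force on a finger pad.
Only numpy, scipy, OpenCV 4.12 (cv2) and the standard library are available. Lean on these libraries where they do the work, as an engineer would, in place of code of your own. Each camera call takes 0.05 s, during which the arm holds its last target. There are 200 camera calls.

TASK

Tip all six beads from the blue scoop into the clear hopper of the bead dispenser and stand the empty scoop upright on the desk again. Then pull the yellow spring gate out until its pointer is on the red mark and keep it there, so that every bead runs down into the white pot; finish while still holding the gate at the mark. Leave the white pot, the flower pots and the wire spool where they are.

Things in the scene. Friction and masses are not known exactly. Their poses are not given: they have to be found in the camera images.
- dispenser: Bead dispenser, screwed to the desk: clear hopper, yellow gate, light-blue chute. Origin on the desk under it; z up. Its gate pulls out along its own -x (roughly towards the robot); beads run down along its -y, down a 52 mm wide trough to the gate at y = -41 mm, then down the chute, which ends at y = -85 mm, 64 mm high, over the white pot.
- hopper (a point): Centre of the hopper's open mouth, at rim height (185 mm above the desk), at dispenser x = 0, y = +27 mm. Mouth 98 mm (dispenser x) by 118 mm (dispenser y) inside, funnelling to 52 mm (dispenser x) at 150 mm height. The inner floor slopes at 25 deg: 143 mm high at the +y end wall, 116 mm under this point, 87 mm at the gate. Axes as the dispenser's.
- gate (a joint): Spring gate: how far it is pulled out, in m along the dispenser's -x. 0 shut (where its spring returns it), 0.055 with its pointer on the red mark, 0.070 end stop. Pull about 3 N at the start, 8 N at the mark.
- gate_grip (a point): Middle of the gate's upright yellow grip, a bar 14 mm (dispenser x) by 26 mm (dispenser y), from 95 to 150 mm above the desk; this point is 130 mm up, at dispenser x = -115, y = -41 mm when shut, and moves with the gate. Free space: 55 mm to the hopper's flared side (185 mm high), 40 mm or more elsewhere; below it only a low bar and the rail, under 97 mm. Axes as the dispenser's.
- mark (a point): Red mark: a 3 mm line across the top of the aluminium rail (86 mm above the desk, 60 mm wide) along which the gate slides; 55 mm farther out along the dispenser's -x than the shut grip's centre. The grip's black pointer, at its centre, meets it when the gate is out far enough.
- scoop_grip (a point): Middle of the blue scoop's handle, 32 mm above the desk when the scoop stands. Axes: x to the spout, z up. Handle: upright fin 12 mm thick (scoop y), from 19 mm behind this point to the cup's back wall 22 mm in front of it, 10 to 50 mm above the desk. Loaded mass about 0.15 kg.
- spout (a point): Middle of the scoop's pouring edge, 115 mm in front of the handle point along scoop x and 11 mm above it; edge 56 mm wide. The cup behind it: walls 45 mm high, floor 4 mm above the underside; its front wall leans out 40 deg from upright up to this edge. Axes as the handle's.
- pot: Squat white planter pot, loose, under the end of the chute. Origin: centre of its underside. Outside radius 55 mm at the rim, 50 mm high, wall 4 mm. Leave it where it is.
- scoop: The same scoop, by the centre of its cup's underside (54 mm along scoop +x from the handle point, on the desk when it stands).
- flower_pink: Bystander: bead flower in a pink pot, 60 mm wide, 110 mm high; origin under its centre.
- flower_terra: Bystander: bead flower in a terracotta pot, 60 mm wide, 110 mm high; origin under its centre.
- spool: Bystander: spool of green wire with white flanges, 64 mm wide, 30 mm high; origin under its centre.
- bead0_center (a point): Centre of a round bead (red), 14 mm across, at the start in the scoop.
- bead1_center (a point): Centre of a round bead (orange), 14 mm across, at the start in the scoop.
- bead2_center (a point): Centre of a round bead (pink), 14 mm across, at the start in the scoop.
- bead3_center (a point): Centre of a round bead (yellow), 14 mm across, at the start in the scoop.
- bead4_center (a point): Centre of a round bead (violet), 14 mm across, at the start in the scoop.
- bead5_center (a point): Centre of a round bead (pink), 14 mm across, at the start in the scoop.
Things that resemble listed ones, but are neither listed nor needed, are in the scene too. What is meant by the scoop is not black or turquoise, and is the smaller of those in its own colour.

How it is judged:
By the outcome, as a careful person would: the job done as asked, in the order asked, and still so for the second after the job is handed in, while the arm keeps its last pose, push and grip.
It also fails if it takes over 67 s, if anything falls off the work surface, if the arm or the gripper's body presses on something with over 40 N, if the wrist force passes 120 N, or if a joint passes its speed limit or range.

## Working session

There is one attempt and no reset: what is moved stays moved. The work goes in short steps, Python scripts to look and compute and a shell command to move; the robot and the scene stay as the last step left them, time stands still between calls to the robot, and variables do not carry over. Pictures are saved under pics/ and viewed, at most 10 in all, crops included, and the job is handed in when it is done.

```bash
ls; mkdir -p pics
python3 - <<'E'
from bench import *
import cv2,numpy as np
s=get_state();print(s['time'],s['position'],s['tool_rot'],s['grip_width'])
for n in ['scene','top']:
    d=get_image(n);np.savez(n+'0.npz',**d);cv2.imwrite(f'pics/{n}0.png',d['frame'][...,::-1]);print(d['K'],d['T'].round(3))
d=get_image('wrist');print(d['mount'].round(4),d['K'])
E
```

```text
pics
0.0 [ 0.19795338 -0.61857138  0.23544785] [-3.10211534e+00 -4.84373870e-01  5.94934435e-04] 0.9995976842489688
[[433.67754839   0.         265.2971101 ]
 [  0.         433.67754839 193.89412937]
 [  0.           0.           1.        ]] [[ 0.657  0.636 -0.404  1.096]
 [ 0.754 -0.545  0.368 -0.689]
 [ 0.014 -0.546 -0.838  1.384]
 [ 0.     0.     0.     1.   ]]
[[350.31245803   0.         258.03694401]
 [  0.         350.31245803 190.97544017]
 [  0.           0.           1.        ]] [[ 0.007 -0.999  0.044  0.437]
 [-1.    -0.007  0.01  -0.172]
 [-0.009 -0.044 -0.999  1.367]
 [ 0.     0.     0.     1.   ]]
[[-1.000e-04 -9.653e-01 -2.613e-01  7.170e-02]
 [ 1.000e+00  2.000e-04 -1.100e-03  3.000e-04]
 [ 1.100e-03 -2.613e-01  9.653e-01 -1.484e-01]
 [ 0.000e+00  0.000e+00  0.000e+00  1.000e+00]] [[299.33172004   0.         257.3664507 ]
 [  0.         299.33172004 191.0285844 ]
 [  0.           0.           1.        ]]
```

View pics/scene0.png

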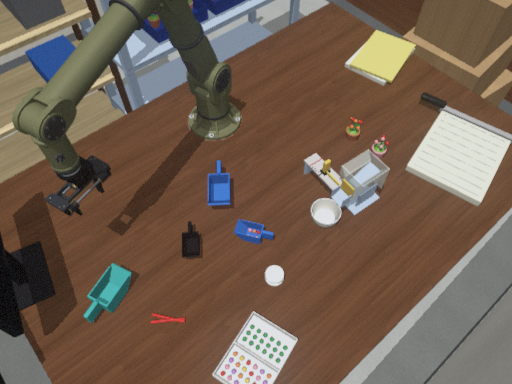

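View pics/top0.png

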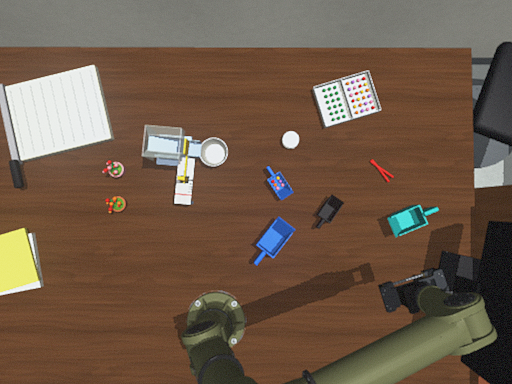

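The scene image shows the small blue bead scoop at about (250,231), handle to the right, and the dispenser at about (350,185). In the top image the scoop is at (280,184) with its handle at (268,170). The hopper is at (163,143), rail at (185,180), pot at (213,152) and spool at (290,140).

```bash
cat > h.py <<'E'
import numpy as np,cv2
def pts(d,T=None):
    T=d['T'] if T is None else T; K=d['K'];h,w=d['depth'].shape
    u,v=np.meshgrid(np.arange(w),np.arange(h));z=d['depth']
    p=np.stack([(u-K[0,2])/K[0,0]*z,(v-K[1,2])/K[1,1]*z,z],-1)
    return p@T[:3,:3].T+T[:3,3]
def ray(d,uv,z,T=None):
    T=d['T'] if T is None else T;uv=np.atleast_2d(uv).astype(float);K=d['K']
    r=np.c_[(uv[:,0]-K[0,2])/K[0,0],(uv[:,1]-K[1,2])/K[1,1],np.ones(len(uv))]@T[:3,:3].T
    return T[:3,3]+r*((z-T[2,3])/r[:,2])[:,None]
def hsv(d):return cv2.cvtColor(d['frame'],cv2.COLOR_RGB2HSV)
E
python3 - <<'E'
from h import *
for n,box in [('top',(255,160,300,205)),('scene',(228,212,280,250))]:
    d=dict(np.load(n+'0.npz'));H=hsv(d);P=pts(d);x0,y0,x1,y1=box
    m=np.zeros(H.shape[:2],bool);m[y0:y1,x0:x1]=True
    b=m&(H[...,0]>100)&(H[...,0]<128)&(H[...,1]>130)&(H[...,2]>50)
    p=P[b];p=p[p[:,2]>0.003]
    print(n,b.sum(),'z pct',np.percentile(p[:,2],[2,20,50,80,95,99]).round(3))
    for lo,hi in((.035,.07),):
        q=p[(p[:,2]>lo)&(p[:,2]<hi)];r=cv2.minAreaRect((q[:,:2]*1000).astype(np.float32));print(r,cv2.boxPoints(r))
    # yellow/white dispenser
    R={'top':(140,118,240,210),'scene':(295,145,395,225)}[n];x0,y0,x1,y1=R
    m=np.zeros(H.shape[:2],bool);m[y0:y1,x0:x1]=True
    y=m&(H[...,0]>18)&(H[...,0]<34)&(H[...,1]>140)&(H[...,2]>110)
    q=P[y];q=q[(q[:,2]>.135)&(q[:,2]<.16)];print('grip/yellow top',len(q),q.round(3)[::2].tolist() if len(q)<40 else q.mean(0))
    r=m&((H[...,0]<8)|(H[...,0]>172))&(H[...,1]>100)&(P[...,2]<.1);print('red',P[r].round(3).tolist()[:20])
    w=m&(H[...,1]<60)&(H[...,2]>150)&(abs(P[...,2]-.086)<.006);q=P[w];
    rr=cv2.minAreaRect((q[:,:2]*1000).astype(np.float32));print('rail',len(q),q[:,2].mean(),rr)
    w=m&(abs(P[...,2]-.185)<.006);q=P[w];print('rim',len(q),q[:,2].mean() if len(q) else 0);
    if len(q): rr=cv2.minAreaRect((q[:,:2]*1000).astype(np.float32));print(rr)
    f=d['frame']
    a=[cv2.resize(f[c[1]:c[3],c[0]:c[2]],(400,380),interpolation=cv2.INTER_CUBIC) for c in (box,R)]
    cv2.imwrite(f'pics/c_{n}.png',np.hstack(a)[...,::-1])
a=np.vstack([cv2.imread('pics/c_top.png'),cv2.imread('pics/c_scene.png')]);cv2.imwrite('pics/c.png',cv2.resize(a,(632,600)))
E
```

```text
top 334 z pct [0.003 0.008 0.027 0.045 0.051 0.054]
((534.0796508789062, -231.27882385253906), (133.0001983642578, 53.223472595214844), 34.40644836425781) [[ 464.1765  -246.89935]
 [ 494.25098 -290.81137]
 [ 603.9828  -215.6583 ]
 [ 573.9083  -171.74628]]
grip/yellow top 56 [0.59428026 0.10437994 0.14453538]
red [[0.594, 0.042, 0.002], [0.515, 0.251, -0.003], [0.488, 0.17, 0.004], [0.484, 0.169, 0.005], [0.481, 0.108, 0.09], [0.441, 0.122, 0.003]]
rail 623 0.08558941496186202 ((563.4828491210938, 105.56182861328125), (71.72740173339844, 234.49224853515625), 79.38456726074219)
rim 285 0.18418437335412544
((657.4888916015625, 169.08062744140625), (129.1685028076172, 108.67478942871094), 84.83364868164062)
scene 496 z pct [0.005 0.015 0.03  0.043 0.051 0.056]
((537.1608276367188, -228.4881591796875), (131.92715454101562, 57.833168029785156), 35.5923957824707) [[ 466.6908  -243.36563]
 [ 500.3506  -290.3943 ]
 [ 607.63086 -213.61069]
 [ 573.97107 -166.58203]]
grip/yellow top 23 [[0.539, 0.123, 0.153], [0.546, 0.116, 0.148], [0.536, 0.102, 0.145], [0.544, 0.115, 0.142], [0.537, 0.102, 0.14], [0.544, 0.104, 0.144], [0.539, 0.101, 0.137], [0.545, 0.104, 0.139], [0.547, 0.102, 0.139], [0.647, 0.099, 0.143], [0.66, 0.101, 0.138], [0.675, 0.1, 0.137]]
red [[0.574, 0.46, -0.001], [0.487, 0.145, 0.09], [0.453, 0.199, 0.012]]
rail 495 0.08611339005085805 ((585.3785400390625, 222.85195922851562), (302.66888427734375, 241.0254364013672), 81.19315338134766)
rim 280 0.18504935411205953
((658.5254516601562, 172.03628540039062), (131.89833068847656, 110.69341278076172), 85.35771942138672)
```

View pics/c.png

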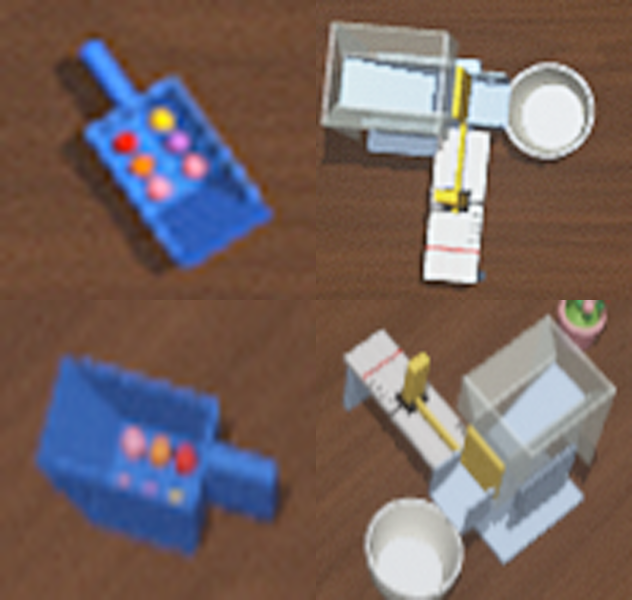

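The crops show the six beads inside the small scoop, with the spout opposite the handle. The hopper, gate grip and red mark agree with a dispenser yaw of about -5°. The rows can't tilt the tool, so I'll let the scoop pivot nose-down in a light grip. First I move over the handle and refine with the wrist camera.

```bash
python3 -m jog '[{"claw":50,"dx":245,"dy":-141,"dz":20,"spin":-9},{"claw":50,"dx":490,"dy":-283,"dz":35,"spin":-17.3},{"claw":50,"dx":490,"dy":-283,"dz":35,"spin":-17.3},{"claw":50,"dx":490,"dy":-283,"dz":35,"spin":-17.3},{"claw":50,"dx":490,"dy":-283,"dz":35,"spin":-17.3},{"claw":50,"dx":490,"dy":-283,"dz":35,"spin":-17.3},{"claw":50,"dx":490,"dy":-283,"dz":35,"spin":-17.3},{"claw":50,"dx":490,"dy":-283,"dz":35,"spin":-17.3},{"claw":50,"dx":490,"dy":-283,"dz":35,"spin":-17.3},{"claw":50,"dx":490,"dy":-283,"dz":35,"spin":-17.3},{"claw":50,"dx":490,"dy":-283,"dz":35,"spin":-17.3},{"claw":50,"dx":490,"dy":-283,"dz":35,"spin":-17.3},{"claw":50,"dx":490,"dy":-283,"dz":35,"spin":-17.3},{"claw":50,"dx":490,"dy":-283,"dz":35,"spin":-17.3},{"claw":50,"dx":490,"dy":-283,"dz":35,"spin":-17.3},{"claw":50,"dx":490,"dy":-283,"dz":35,"spin":-17.3},{"claw":50,"dx":490,"dy":-283,"dz":35,"spin":-17.3},{"claw":50,"dx":490,"dy":-283,"dz":35,"spin":-17.3},{"claw":50,"dx":490,"dy":-283,"dz":35,"spin":-17.3},{"claw":50,"dx":490,"dy":-283,"dz":35,"spin":-17.3}]'
cat >> h.py <<'E'
from scipy.spatial.transform import Rotation as Ro
def pose(s):
    T=np.eye(4);T[:3,:3]=Ro.from_rotvec(s['tool_rot']).as_matrix();T[:3,3]=s['position'];return T
def to_tool(s,p):return ((np.asarray(p)-s['position'])@pose(s)[:3,:3]*1000).round(1)
def look(n,f=None):
    from bench import get_state,get_image
    s=get_state();d=get_image(n)
    if n=='wrist':d['T']=pose(s)@d['mount']
    if f:cv2.imwrite(f'pics/{f}.png',d['frame'][...,::-1])
    return s,d
def head(s):
    R=pose(s)[:3,:3];return np.degrees(np.arctan2(R[1,0],R[0,0]))
E
python3 - <<'E'
from h import *
s,d=look('wrist','w1');P=pts(d);H=hsv(d);print(s['time'],s['position'],head(s))
b=(H[...,0]>100)&(H[...,0]<128)&(H[...,1]>130)&(H[...,2]>50)&(np.hypot(P[...,0]-.53,P[...,1]+.23)<.1)
n,l,st,c=cv2.connectedComponentsWithStats(b.astype(np.uint8));print(st[1:][st[1:,4]>100])
q=P[b];print(np.percentile(q[:,2],[5,50,95]))
q=q[(q[:,2]>.02)&(q[:,2]<.06)]
for ang in np.radians([215]):
    print(cv2.minAreaRect((q[:,:2]*1000).astype(np.float32)))
# fin top at 50mm
a=np.radians(215);t=(q[:,:2]-[.5744,-.2029])@np.array([np.cos(a),np.sin(a)]);w=(q[:,:2]-[.5744,-.2029])@np.array([-np.sin(a),np.cos(a)])
f=(t<.015)&(q[:,2]>.045);print('fin',f.sum(),t[f].min(),np.percentile(w[f],[2,50,98]),q[f].mean(0),np.polyfit(t[f],w[f],1))
E
```

```text
time: 1.82
position: [0.5778, -0.2017, 0.2017]
tool_rot: [2.996, 0.942, -0.0]
ft_force: [1.1, 0.2, 0.6]
grip_width: 0.573
grip_force: 0.0
1.8167 [ 0.57784139 -0.20171732  0.20167527] 34.906617178821314
[[ 231  161   53   88 2187]
 [ 233  275   48    6  245]]
[0.0035913  0.0305755  0.05090312]
((536.319091796875, -230.95079040527344), (135.47190856933594, 55.691993713378906), 33.89287185668945)
fin 340 -0.020367236087481942 [-0.00340812  0.00181382  0.00700861] [ 0.5790086  -0.20185213  0.04985406] [-0.01102898  0.00173675]
```

View pics/w1.png

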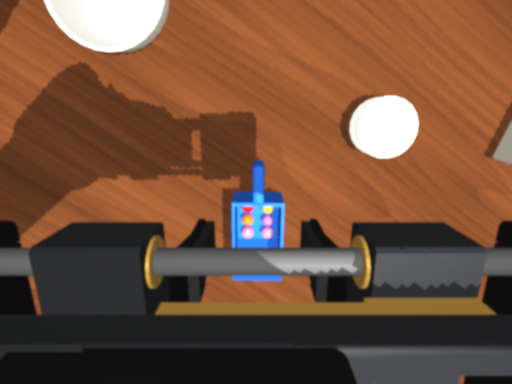

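The wrist view shows the scoop centred between the fingers: handle at (258,178), all six beads at (257,222). The offsets are small, so I descend, grip and lift.

```bash
python3 -m jog '[{"claw":50,"dx":3,"dy":1,"dz":40},{"claw":50,"dx":3,"dy":1,"dz":80},{"claw":50,"dx":3,"dy":1,"dz":120},{"claw":50,"dx":3,"dy":1,"dz":150},{"claw":50,"dx":3,"dy":1,"dz":174},{"claw":50,"dx":3,"dy":1,"dz":174},{"claw":0,"dx":3,"dy":1,"dz":174},{"claw":0,"dx":3,"dy":1,"dz":174},{"claw":0,"dx":3,"dy":1,"dz":174},{"claw":0,"dx":3,"dy":1,"dz":174},{"claw":0,"dx":3,"dy":1,"dz":174},{"claw":0,"dx":3,"dy":1,"dz":174},{"claw":0,"dx":3,"dy":1,"dz":174},{"claw":0,"dx":3,"dy":1,"dz":174}]' 50
python3 -m jog '[{"claw":0,"dz":-5},{"claw":0,"dz":-10},{"claw":0,"dz":-20},{"claw":0,"dz":-30},{"claw":0,"dz":-40},{"claw":0,"dz":-40},{"claw":0,"dz":-40},{"claw":0,"dz":-40}]'
python3 - <<'E'
from h import *
s,d=look('scene')
cv2.imwrite('pics/s2.png',cv2.resize(d['frame'][160:290,190:370],None,fx=3,fy=3)[...,::-1])
E
```

```text
$[0]: bad value
$[0]: bad value
```

View pics/s2.png

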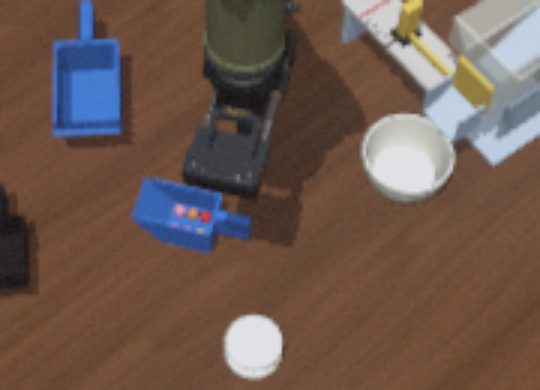

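The rows were refused because every key is required, and the picture shows nothing has moved. I'm resending with all keys.

```bash
python3 -m jog '[{"claw":50,"dx":3,"dy":1,"dz":40,"spin":0.5},{"claw":50,"dx":3,"dy":1,"dz":80,"spin":0.5},{"claw":50,"dx":3,"dy":1,"dz":120,"spin":0.5},{"claw":50,"dx":3,"dy":1,"dz":150,"spin":0.5},{"claw":50,"dx":3,"dy":1,"dz":174,"spin":0.5},{"claw":50,"dx":3,"dy":1,"dz":174,"spin":0.5},{"claw":0,"dx":3,"dy":1,"dz":174,"spin":0.5},{"claw":0,"dx":3,"dy":1,"dz":174,"spin":0.5},{"claw":0,"dx":3,"dy":1,"dz":174,"spin":0.5},{"claw":0,"dx":3,"dy":1,"dz":174,"spin":0.5},{"claw":0,"dx":3,"dy":1,"dz":174,"spin":0.5},{"claw":0,"dx":3,"dy":1,"dz":174,"spin":0.5},{"claw":0,"dx":3,"dy":1,"dz":174,"spin":0.5},{"claw":0,"dx":3,"dy":1,"dz":174,"spin":0.5}]' 50 &&
python3 -m jog '[{"claw":0,"dx":0,"dy":0,"dz":-5,"spin":0},{"claw":0,"dx":0,"dy":0,"dz":-10,"spin":0},{"claw":0,"dx":0,"dy":0,"dz":-20,"spin":0},{"claw":0,"dx":0,"dy":0,"dz":-30,"spin":0},{"claw":0,"dx":0,"dy":0,"dz":-40,"spin":0},{"claw":0,"dx":0,"dy":0,"dz":-40,"spin":0},{"claw":0,"dx":0,"dy":0,"dz":-40,"spin":0},{"claw":0,"dx":0,"dy":0,"dz":-40,"spin":0}]'
cat >> h.py <<'E'
def pitch():
    # scoop pose seen in the scene view: fit blue points in the plane across the pads
    s,d=look('scene');H=hsv(d);P=pts(d);T=pose(s)
    b=(H[...,0]>100)&(H[...,0]<128)&(H[...,1]>130)&(H[...,2]>50)
    q=(P[b]-s['position'])@T[:3,:3]*1000;q=q[(np.abs(q[:,1])<35)&(np.abs(q[:,0])<150)&(np.abs(q[:,2])<150)]
    r=cv2.minAreaRect(np.c_[-q[:,0],-q[:,2]].astype(np.float32))
    print('forward/up box (mm from TCP)',cv2.boxPoints(r).round().tolist(),'n',len(q));return s,d
E
python3 -c "
from h import *
pitch()"
```

```text
time: 3.08
position: [0.5819, -0.1995, 0.0282]
tool_rot: [2.999, 0.933, 0.001]
ft_force: [-0.5, 0.2, 2.7]
grip_width: 0.136
grip_force: 50.0
time: 3.75
position: [0.5814, -0.1993, 0.0676]
tool_rot: [3.0, 0.933, -0.0]
ft_force: [0.2, -0.1, -1.1]
grip_width: 0.134
grip_force: 50.0
forward/up box (mm from TCP) [[13.0, -10.0], [101.0, -62.0], [141.0, 6.0], [54.0, 58.0]] n 357
```

The scoop is held and its weight reads correctly. Next I rise, then carry it over the hopper with the spout pointing along dispenser -y.

```bash
python3 -m jog '[{"claw":0,"dx":0,"dy":0,"dz":-10,"spin":0},{"claw":0,"dx":0,"dy":0,"dz":-30,"spin":0},{"claw":0,"dx":0,"dy":0,"dz":-60,"spin":0},{"claw":0,"dx":0,"dy":0,"dz":-90,"spin":0},{"claw":0,"dx":0,"dy":0,"dz":-120,"spin":0},{"claw":0,"dx":0,"dy":0,"dz":-150,"spin":0},{"claw":0,"dx":0,"dy":0,"dz":-180,"spin":0},{"claw":0,"dx":0,"dy":0,"dz":-205,"spin":0},{"claw":0,"dx":0,"dy":0,"dz":-215,"spin":0},{"claw":0,"dx":0,"dy":0,"dz":-218,"spin":0},{"claw":0,"dx":0,"dy":0,"dz":-218,"spin":0}]' &&
python3 -m jog '[{"claw":0,"dx":5,"dy":-5,"dz":0,"spin":-1},{"claw":0,"dx":15,"dy":-15,"dz":0,"spin":-3},{"claw":0,"dx":33,"dy":-32,"dz":0,"spin":-6},{"claw":0,"dx":51,"dy":-50,"dz":0,"spin":-9},{"claw":0,"dx":70,"dy":-69,"dz":0,"spin":-12},{"claw":0,"dx":89,"dy":-88,"dz":0,"spin":-15},{"claw":0,"dx":108,"dy":-107,"dz":0,"spin":-18},{"claw":0,"dx":127,"dy":-126,"dz":0,"spin":-21},{"claw":0,"dx":146,"dy":-144,"dz":0,"spin":-24},{"claw":0,"dx":165,"dy":-163,"dz":0,"spin":-27},{"claw":0,"dx":184,"dy":-182,"dz":0,"spin":-30},{"claw":0,"dx":203,"dy":-200,"dz":0,"spin":-33},{"claw":0,"dx":222,"dy":-219,"dz":0,"spin":-37},{"claw":0,"dx":241,"dy":-238,"dz":0,"spin":-41},{"claw":0,"dx":260,"dy":-257,"dz":0,"spin":-44},{"claw":0,"dx":276,"dy":-273,"dz":0,"spin":-47},{"claw":0,"dx":290,"dy":-287,"dz":0,"spin":-49},{"claw":0,"dx":300,"dy":-296,"dz":0,"spin":-50},{"claw":0,"dx":304,"dy":-300,"dz":0,"spin":-50.5},{"claw":0,"dx":304,"dy":-300,"dz":0,"spin":-50.5}]'
python3 - <<'E'
from h import *
s,d=look('scene');print(head(s))
a=cv2.resize(d['frame'][80:240,250:430],None,fx=2.2,fy=2.2)
s,d=look('wrist')
b=cv2.resize(d['frame'],(469,352))
cv2.imwrite('pics/s3.png',cv2.resize(np.hstack([a,b]),(800,338))[...,::-1])
E
```

```text
time: 4.72
position: [0.5815, -0.1992, 0.2854]
tool_rot: [3.0, 0.933, -0.0]
ft_force: [-0.4, 0.4, -1.9]
grip_width: 0.135
grip_force: 50.0
time: 6.38
position: [0.6606, 0.2237, 0.2851]
tool_rot: [-2.308, -2.128, -0.0]
ft_force: [-0.3, 0.1, -1.3]
grip_width: 0.135
grip_force: 50.0
85.34991513154124
```

View pics/s3.png

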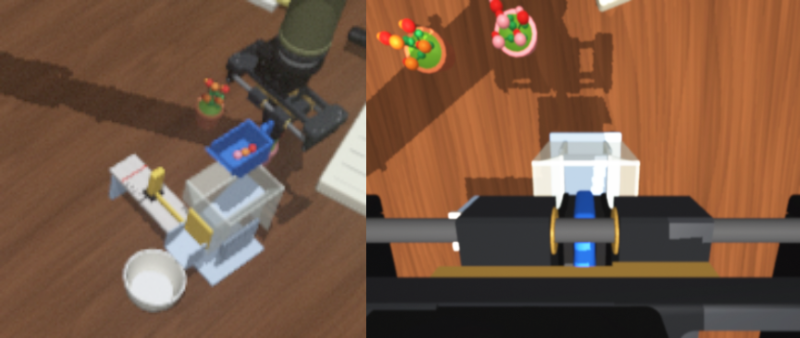

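The scoop is level with its beads still in, above the hopper, and the wrist view shows the hopper centred left-right at (585,160). I check the rim numerically, then loosen the grip to 3 N.

```bash
python3 - <<'E'
from h import *
for n in ['wrist','top']:
    s,d=look(n);P=pts(d);m=(abs(P[...,2]-.185)<.005)&(np.hypot(P[...,0]-.658,P[...,1]-.17)<.09);q=P[m]
    print(n,len(q),q.min(0),q.max(0),cv2.minAreaRect((q[:,:2]*1000).astype(np.float32)))
E
python3 -m jog '[{"claw":0,"dx":0,"dy":0,"dz":0,"spin":0},{"claw":0,"dx":0,"dy":0,"dz":0,"spin":0},{"claw":0,"dx":0,"dy":0,"dz":0,"spin":0},{"claw":0,"dx":0,"dy":0,"dz":0,"spin":0},{"claw":0,"dx":0,"dy":0,"dz":0,"spin":0},{"claw":0,"dx":0,"dy":0,"dz":0,"spin":0}]' 3
python3 - <<'E'
from h import *
s,d=pitch()
cv2.imwrite('pics/s4.png',cv2.resize(d['frame'][80:240,250:430],None,fx=3,fy=3)[...,::-1])
E
```

```text
wrist 1468 [0.60643756 0.18970603 0.18000345] [0.71730717 0.23705991 0.18798737] ((661.9041137695312, 213.26454162597656), (39.44927978515625, 109.02709197998047), 85.13818359375)
top 180 [0.59973976 0.10181143 0.18009182] [0.71672311 0.23627648 0.18928477] ((657.77783203125, 169.23056030273438), (129.6560516357422, 108.7662353515625), 85.11981201171875)
time: 7.08
position: [0.6619, 0.2201, 0.2857]
tool_rot: [2.315, 2.123, 0.0]
ft_force: [0.2, -0.9, -0.7]
grip_width: 0.139
grip_force: 3.0
forward/up box (mm from TCP) [[-29.0, 9.0], [-8.0, -153.0], [43.0, -147.0], [22.0, 15.0]] n 532
```

View pics/s4.png

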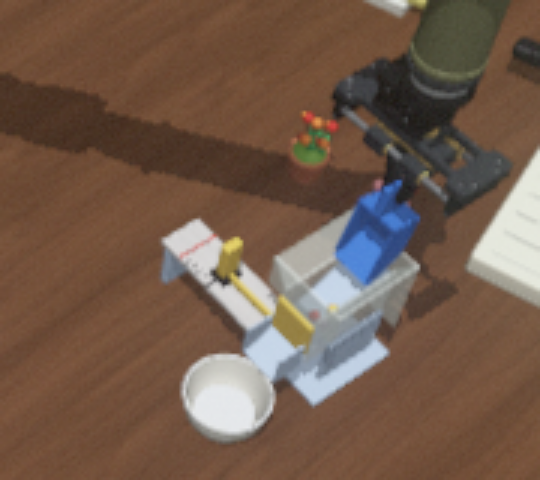

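The scoop has swung about 80° nose-down with the spout inside the hopper, and beads lie near the gate at (320,312). I grip tighter, shake lightly, raise it and count beads.

```bash
python3 -m jog '[{"claw":0,"dx":0,"dy":0,"dz":0,"spin":0},{"claw":0,"dx":0,"dy":0,"dz":0,"spin":0},{"claw":0,"dx":0,"dy":5,"dz":0,"spin":0},{"claw":0,"dx":0,"dy":-5,"dz":0,"spin":0},{"claw":0,"dx":0,"dy":5,"dz":0,"spin":0},{"claw":0,"dx":0,"dy":0,"dz":0,"spin":0},{"claw":0,"dx":0,"dy":0,"dz":-20,"spin":0},{"claw":0,"dx":0,"dy":0,"dz":-45,"spin":0},{"claw":0,"dx":0,"dy":0,"dz":-60,"spin":0},{"claw":0,"dx":0,"dy":0,"dz":-60,"spin":0},{"claw":0,"dx":0,"dy":0,"dz":-60,"spin":0}]' 20
python3 - <<'E'
from h import *
s,d=look('scene');print(d['T'][:3,3])
a=cv2.resize(d['frame'][125:215,310:400],(400,400),interpolation=cv2.INTER_CUBIC)
s,d=look('top')
b=cv2.resize(d['frame'][100:200,120:220],(400,400),interpolation=cv2.INTER_CUBIC)
cv2.imwrite('pics/s5.png',np.hstack([a,b])[...,::-1])
E
```

```text
time: 8.05
position: [0.6619, 0.2209, 0.346]
tool_rot: [2.315, 2.124, 0.003]
ft_force: [0.5, -0.2, -1.6]
grip_width: 0.139
grip_force: 20.0
[ 1.09610838 -0.68926481  1.38365331]
```

View pics/s5.png

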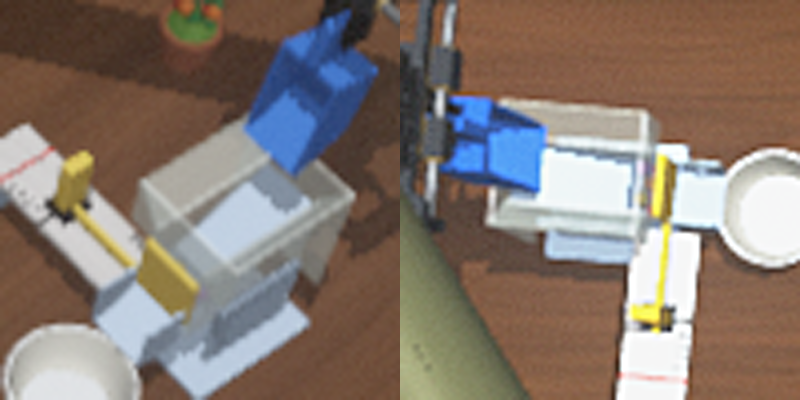

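The cup is clearly empty and nothing shows outside the hopper. I carry the hanging scoop back over the free desk.

```bash
python3 -m jog '[{"claw":0,"dx":-10,"dy":-3,"dz":0,"spin":1},{"claw":0,"dx":-35,"dy":-9,"dz":0,"spin":4},{"claw":0,"dx":-65,"dy":-17,"dz":0,"spin":7},{"claw":0,"dx":-97,"dy":-26,"dz":0,"spin":10},{"claw":0,"dx":-129,"dy":-34,"dz":0,"spin":13},{"claw":0,"dx":-161,"dy":-43,"dz":0,"spin":16},{"claw":0,"dx":-193,"dy":-51,"dz":0,"spin":20},{"claw":0,"dx":-225,"dy":-60,"dz":0,"spin":24},{"claw":0,"dx":-257,"dy":-68,"dz":0,"spin":27},{"claw":0,"dx":-289,"dy":-77,"dz":0,"spin":30},{"claw":0,"dx":-321,"dy":-85,"dz":0,"spin":33},{"claw":0,"dx":-353,"dy":-93,"dz":0,"spin":36},{"claw":0,"dx":-385,"dy":-102,"dz":0,"spin":39},{"claw":0,"dx":-417,"dy":-110,"dz":0,"spin":42},{"claw":0,"dx":-447,"dy":-118,"dz":0,"spin":45},{"claw":0,"dx":-472,"dy":-125,"dz":0,"spin":48},{"claw":0,"dx":-488,"dy":-129,"dz":0,"spin":50},{"claw":0,"dx":-495,"dy":-131,"dz":0,"spin":50},{"claw":0,"dx":-495,"dy":-131,"dz":0,"spin":50},{"claw":0,"dx":-495,"dy":-131,"dz":0,"spin":50}]'
python3 - <<'E'
from h import *
s,d=pitch();print(head(s))
s,d=look('top');P=pts(d);H=hsv(d)
R={'rail':None}
# bead colours anywhere outside: pixels of pink/red/orange/yellow/violet on desk near pot/dispenser
E
```

```text
time: 9.82
position: [0.4892, -0.26, 0.3453]
tool_rot: [-2.993, -0.949, -0.001]
ft_force: [0.4, 0.2, -0.4]
grip_width: 0.134
grip_force: 20.0
forward/up box (mm from TCP) [[-24.0, 81.0], [-21.0, -126.0], [38.0, -125.0], [35.0, 82.0]] n 226
35.18184727768355
```

```bash
python3 -m jog '[{"claw":0,"dx":0,"dy":0,"dz":30,"spin":0},{"claw":0,"dx":0,"dy":0,"dz":70,"spin":0},{"claw":0,"dx":0,"dy":0,"dz":110,"spin":0},{"claw":0,"dx":0,"dy":0,"dz":145,"spin":0},{"claw":0,"dx":0,"dy":0,"dz":170,"spin":0},{"claw":0,"dx":0,"dy":0,"dz":180,"spin":0},{"claw":0,"dx":0,"dy":0,"dz":180,"spin":0},{"claw":0,"dx":0,"dy":0,"dz":180,"spin":0}]'
python3 - <<'E'
from h import *
S=[]
for n in ('scene','top'):
    s,d=look(n);H=hsv(d);P=pts(d);T=pose(s)
    b=(H[...,0]>100)&(H[...,0]<128)&(H[...,1]>130)&(H[...,2]>50)
    q=(P[b]-s['position'])@T[:3,:3]*1000;q=q[(np.abs(q[:,1])<35)&(np.abs(q[:,0])<100)&(np.abs(q[:,2])<150)]
    h=np.zeros((0,))
    print(n,len(q))
    for lo in range(-40,150,15):
        k=q[(q[:,2]>=lo)&(q[:,2]<lo+15)]
        if len(k)>3:print('down',lo,len(k),'fwd',np.percentile(-k[:,0],[5,50,95]).round(),'side',np.percentile(k[:,1],[5,95]).round())
    print(np.sort(q[:,2])[-10:].round())
E
```

```text
time: 10.58
position: [0.4897, -0.2608, 0.1666]
tool_rot: [2.994, 0.949, 0.002]
ft_force: [0.3, -0.3, -0.1]
grip_width: 0.131
grip_force: 20.0
scene 130
down 35 20 fwd [-23. -19. -16.] side [-15.  17.]
down 50 20 fwd [-16.   4.  23.] side [24. 27.]
down 65 28 fwd [-11.   5.  26.] side [24. 28.]
down 80 23 fwd [-7. 10. 29.] side [24. 28.]
down 95 21 fwd [ 3. 19. 33.] side [23. 27.]
down 110 8 fwd [17. 27. 33.] side [24. 26.]
[110. 113. 113. 115. 117. 118. 119. 121. 124. 126.]
top 0
[]
```

The scoop hangs about 75° nose-down with its spout about 45 mm above the desk, having slid roughly 12 mm in the grip. I lower it while drawing back, so the desk turns it level again.

```bash
python3 -m jog '[{"claw":0,"dx":0,"dy":0,"dz":20,"spin":0},{"claw":0,"dx":0,"dy":0,"dz":38,"spin":0},{"claw":0,"dx":8,"dy":0,"dz":44,"spin":0},{"claw":0,"dx":18,"dy":0,"dz":49,"spin":0},{"claw":0,"dx":28,"dy":0,"dz":54,"spin":0},{"claw":0,"dx":38,"dy":0,"dz":59,"spin":0},{"claw":0,"dx":50,"dy":0,"dz":65,"spin":0},{"claw":0,"dx":62,"dy":0,"dz":70,"spin":0},{"claw":0,"dx":74,"dy":0,"dz":75,"spin":0},{"claw":0,"dx":86,"dy":0,"dz":81,"spin":0},{"claw":0,"dx":98,"dy":0,"dz":87,"spin":0},{"claw":0,"dx":108,"dy":0,"dz":93,"spin":0},{"claw":0,"dx":117,"dy":0,"dz":99,"spin":0},{"claw":0,"dx":125,"dy":0,"dz":105,"spin":0},{"claw":0,"dx":132,"dy":0,"dz":111,"spin":0},{"claw":0,"dx":138,"dy":0,"dz":117,"spin":0},{"claw":0,"dx":138,"dy":0,"dz":117,"spin":0},{"claw":0,"dx":138,"dy":0,"dz":117,"spin":0}]' 15
cat > sc.py <<'E'
from h import *
s,d=look('scene');H=hsv(d);P=pts(d);T=pose(s)
b=(H[...,0]>100)&(H[...,0]<128)&(H[...,1]>130)&(H[...,2]>50)
q=(P[b]-s['position'])@T[:3,:3]*1000;z=P[b][:,2]*1000
k=(np.abs(q[:,1])<40)&(np.abs(q[:,0])<170)&(z<150);q=q[k];z=z[k]
for lo in range(-40,170,15):
    m=(-q[:,0]>=lo)&(-q[:,0]<lo+15)
    if m.sum()>3:print('fwd',lo,m.sum(),'z',np.percentile(z[m],[2,50,98]).round(),'side',np.percentile(q[m,1],[5,95]).round())
E
python3 sc.py
```

```text
time: 12.18
position: [0.6016, -0.1818, 0.0479]
tool_rot: [-2.995, -0.946, 0.0]
ft_force: [0.0, -0.4, -1.0]
grip_width: 0.136
grip_force: 15.0
fwd 35 15 z [11. 30. 57.] side [-28.  26.]
fwd 50 79 z [ 6. 20. 54.] side [-28.  27.]
fwd 65 78 z [ 3. 15. 50.] side [-29.  27.]
fwd 80 82 z [ 4. 18. 48.] side [-29.  27.]
fwd 95 76 z [16. 26. 45.] side [-29.  26.]
fwd 110 70 z [23. 36. 43.] side [-27.  26.]
```

```bash
python3 -m jog '[{"claw":0,"dx":4,"dy":0,"dz":5,"spin":0},{"claw":0,"dx":7,"dy":0,"dz":10,"spin":0},{"claw":0,"dx":9,"dy":0,"dz":14,"spin":0},{"claw":0,"dx":9,"dy":0,"dz":17,"spin":0},{"claw":0,"dx":9,"dy":0,"dz":17,"spin":0},{"claw":0,"dx":9,"dy":0,"dz":17,"spin":0}]' 8
python3 sc.py
```

```text
time: 12.73
position: [0.6087, -0.177, 0.0311]
tool_rot: [-2.995, -0.946, 0.001]
ft_force: [-0.4, -0.5, -0.7]
grip_width: 0.138
grip_force: 8.0
fwd 5 4 z [17. 22. 27.] side [2. 6.]
fwd 20 5 z [ 21. 113. 115.] side [ 4. 31.]
fwd 35 28 z [ 1. 16. 47.] side [-29.  27.]
fwd 50 81 z [ 3. 14. 48.] side [-29.  27.]
fwd 65 78 z [ 1. 14. 48.] side [-29.  28.]
fwd 80 82 z [ 2. 12. 50.] side [-29.  26.]
fwd 95 80 z [10. 25. 50.] side [-29.  27.]
fwd 110 72 z [29. 38. 50.] side [-26.  25.]
```

The scoop is level again: its rim is at 47–50 mm all along. I release it, rise clear and go over to the gate grip.

```bash
python3 -m jog '[{"claw":40,"dx":0,"dy":0,"dz":0,"spin":0},{"claw":40,"dx":0,"dy":0,"dz":0,"spin":0},{"claw":40,"dx":0,"dy":0,"dz":0,"spin":0},{"claw":40,"dx":0,"dy":0,"dz":0,"spin":0},{"claw":40,"dx":0,"dy":0,"dz":-20,"spin":0},{"claw":40,"dx":0,"dy":0,"dz":-60,"spin":0},{"claw":40,"dx":0,"dy":0,"dz":-100,"spin":0},{"claw":40,"dx":0,"dy":0,"dz":-140,"spin":0},{"claw":40,"dx":0,"dy":0,"dz":-180,"spin":0},{"claw":40,"dx":0,"dy":0,"dz":-229,"spin":0},{"claw":40,"dx":0,"dy":0,"dz":-229,"spin":0}]' && python3 sc.py && python3 -m jog '[{"claw":40,"dx":30,"dy":-70,"dz":0,"spin":-7},{"claw":40,"dx":55,"dy":-140,"dz":0,"spin":-14},{"claw":40,"dx":108,"dy":-278,"dz":0,"spin":-21},{"claw":40,"dx":108,"dy":-278,"dz":0,"spin":-28},{"claw":40,"dx":108,"dy":-278,"dz":0,"spin":-35},{"claw":40,"dx":108,"dy":-278,"dz":0,"spin":-42},{"claw":40,"dx":108,"dy":-278,"dz":0,"spin":-50},{"claw":40,"dx":108,"dy":-278,"dz":0,"spin":-50},{"claw":40,"dx":108,"dy":-278,"dz":0,"spin":-50},{"claw":40,"dx":108,"dy":-278,"dz":0,"spin":-50},{"claw":40,"dx":108,"dy":-278,"dz":0,"spin":-50},{"claw":40,"dx":108,"dy":-278,"dz":0,"spin":-50},{"claw":40,"dx":108,"dy":-278,"dz":0,"spin":-50}]'
python3 - <<'E'
from h import *
for n in ('wrist','top','scene'):
    s,d=look(n);H=hsv(d);P=pts(d)
    y=(H[...,0]>18)&(H[...,0]<34)&(H[...,1]>140)&(H[...,2]>90)&(P[...,2]>.135)&(P[...,2]<.156)&(np.hypot(P[...,0]-.5376,P[...,1]-.1126)<.035)
    q=P[y]
    print(n,head(s),len(q))
    if len(q)>3:print(q.min(0),q.max(0),np.median(q,0),'tool',to_tool(s,np.median(q,0)),cv2.minAreaRect((q[:,:2]*1000).astype(np.float32)))
    r=((H[...,0]<8)|(H[...,0]>172))&(H[...,1]>70)&(abs(P[...,2]-.087)<.008)&(np.hypot(P[...,0]-.483,P[...,1]-.117)<.05);q=P[r]
    if len(q):print('red',len(q),q.mean(0),q.min(0),q.max(0))
    if n=='wrist':cv2.imwrite('pics/w9.png',d['frame'][...,::-1])
print(s['time'],s['position'])
E
```

```text
time: 13.7
position: [0.6122, -0.1776, 0.2696]
tool_rot: [2.989, 0.944, 0.017]
ft_force: [1.1, 0.3, 1.4]
grip_width: 0.459
grip_force: 0.0
fwd -10 18 z [22. 46. 57.] side [-8.  0.]
fwd 5 31 z [18. 40. 56.] side [-8.  1.]
fwd 20 33 z [15. 44. 54.] side [-9.  1.]
fwd 35 70 z [ 2. 32. 49.] side [-32.  21.]
fwd 50 80 z [ 1. 13. 51.] side [-33.  22.]
fwd 65 82 z [ 1. 14. 49.] side [-34.  22.]
fwd 80 80 z [ 1. 10. 47.] side [-34.  21.]
fwd 95 82 z [ 6. 20. 49.] side [-33.  22.]
fwd 110 76 z [21. 35. 50.] side [-33.  23.]
fwd 125 18 z [39. 46. 50.] side [-27.  20.]
time: 14.83
position: [0.5381, 0.1105, 0.26]
tool_rot: [-2.319, -2.119, 0.001]
ft_force: [-0.1, 0.4, -0.4]
grip_width: 0.462
grip_force: 0.0
wrist 84.8565979154961 426
[0.53075902 0.09805215 0.13510617] [0.54551157 0.12364042 0.15182366] [0.53824763 0.1131051  0.14986952] tool [  2.6  -0.  110.2] ((538.0313720703125, 111.03618621826172), (25.191160202026367, 12.964460372924805), 84.53086853027344)
red 133 [0.48343953 0.11853532 0.08610408] [0.4788721  0.08651518 0.08026638] [0.48709137 0.14583037 0.08827306]
top 84.88838841513929 30
[0.53125418 0.0969323  0.13702774] [0.5428922  0.12062124 0.15343266] [0.53522913 0.10638812 0.14898815] tool [ -4.7  -2.4 111.2] ((537.0049438476562, 108.74307250976562), (11.56456184387207, 23.657764434814453), 0.5717243552207947)
red 8 [0.48067569 0.11217307 0.08640076] [0.47763801 0.08636245 0.08110714] [0.48123889 0.12731946 0.09145799]
scene 84.92665847647388 18
[0.5327454  0.09778812 0.13500428] [0.5484663  0.12363958 0.15557739] [0.5441631  0.10782236 0.14610784] tool [ -2.9   6.5 114.2] ((542.4724731445312, 109.99515533447266), (16.323657989501953, 24.288768768310547), 15.46002197265625)
red 3 [0.48544585 0.12036231 0.08869618] [0.48398319 0.10090707 0.08603542] [0.48837048 0.14328339 0.09271891]
14.9333 [0.5379952  0.11129573 0.26030836]
```

The wrist view puts the grip centre under the TCP to within 1 mm and the mark 55 mm out. I descend and grip.

```bash
python3 -m jog '[{"claw":40,"dx":0,"dy":0,"dz":35,"spin":0},{"claw":40,"dx":0,"dy":0,"dz":70,"spin":0},{"claw":40,"dx":0,"dy":0,"dz":105,"spin":0},{"claw":40,"dx":0,"dy":0,"dz":122,"spin":0},{"claw":40,"dx":0,"dy":0,"dz":122,"spin":0},{"claw":40,"dx":0,"dy":0,"dz":122,"spin":0},{"claw":0,"dx":0,"dy":0,"dz":122,"spin":0},{"claw":0,"dx":0,"dy":0,"dz":122,"spin":0},{"claw":0,"dx":0,"dy":0,"dz":122,"spin":0},{"claw":0,"dx":0,"dy":0,"dz":122,"spin":0},{"claw":0,"dx":0,"dy":0,"dz":122,"spin":0},{"claw":0,"dx":0,"dy":0,"dz":122,"spin":0}]' 40
```

```text
time: 15.98
position: [0.538, 0.1125, 0.1393]
tool_rot: [2.314, 2.123, 0.001]
ft_force: [-0.2, -0.9, 3.3]
grip_width: 0.161
grip_force: 40.0
```

```bash
python3 -m jog '[{"claw":0,"dx":0,"dy":-5,"dz":0,"spin":0},{"claw":0,"dx":0,"dy":-10,"dz":0,"spin":0},{"claw":0,"dx":0,"dy":-15,"dz":0,"spin":0},{"claw":0,"dx":0,"dy":-20,"dz":0,"spin":0},{"claw":0,"dx":0,"dy":-26,"dz":0,"spin":0},{"claw":0,"dx":0,"dy":-32,"dz":0,"spin":0},{"claw":0,"dx":0,"dy":-38,"dz":0,"spin":0},{"claw":0,"dx":0,"dy":-44,"dz":0,"spin":0},{"claw":0,"dx":0,"dy":-49,"dz":0,"spin":0},{"claw":0,"dx":0,"dy":-53,"dz":0,"spin":0},{"claw":0,"dx":0,"dy":-55,"dz":0,"spin":0},{"claw":0,"dx":0,"dy":-55,"dz":0,"spin":0},{"claw":0,"dx":0,"dy":-55,"dz":0,"spin":0},{"claw":0,"dx":0,"dy":-55,"dz":0,"spin":0},{"claw":0,"dx":0,"dy":-55,"dz":0,"spin":0},{"claw":0,"dx":0,"dy":-55,"dz":0,"spin":0}]'
python3 -m jog '[{"claw":0,"dx":0,"dy":0,"dz":0,"spin":0},{"claw":0,"dx":0,"dy":0,"dz":0,"spin":0},{"claw":0,"dx":0,"dy":0,"dz":0,"spin":0},{"claw":0,"dx":0,"dy":0,"dz":0,"spin":0},{"claw":0,"dx":0,"dy":0,"dz":0,"spin":0},{"claw":0,"dx":0,"dy":0,"dz":0,"spin":0},{"claw":0,"dx":0,"dy":0,"dz":0,"spin":0},{"claw":0,"dx":0,"dy":0,"dz":0,"spin":0},{"claw":0,"dx":0,"dy":0,"dz":0,"spin":0},{"claw":0,"dx":0,"dy":0,"dz":0,"spin":0},{"claw":0,"dx":0,"dy":0,"dz":0,"spin":0},{"claw":0,"dx":0,"dy":0,"dz":0,"spin":0}]'
python3 - <<'E'
from h import *
s,d=look('scene');print((s['position']-np.array([.538,.1115,.139]))@np.array([-.996,.087,0]))
H=hsv(d);P=pts(d)
# gate plate: yellow near trough
y=(H[...,0]>18)&(H[...,0]<34)&(H[...,1]>140)&(H[...,2]>90)&(np.hypot(P[...,0]-.6,P[...,1]-.11)<.12);print('yellow x',np.percentile(P[y][:,0],[5,50,95]))
a=cv2.resize(d['frame'][130:230,290:400],(400,364),interpolation=cv2.INTER_CUBIC)
s,d=look('top')
b=cv2.resize(d['frame'][110:210,140:250],(400,364),interpolation=cv2.INTER_CUBIC)
cv2.imwrite('pics/s9.png',np.hstack([a,b])[...,::-1])
E
```

```text
time: 17.32
position: [0.4846, 0.1169, 0.1393]
tool_rot: [2.313, 2.121, 0.006]
ft_force: [7.8, -0.7, 0.2]
grip_width: 0.159
grip_force: 40.0
time: 18.32
position: [0.4846, 0.1169, 0.1393]
tool_rot: [2.313, 2.121, 0.006]
ft_force: [8.1, -0.1, -0.1]
grip_width: 0.154
grip_force: 40.0
0.053656225270941375
yellow x [0.48426331 0.57887986 0.61906991]
```

View pics/s9.png

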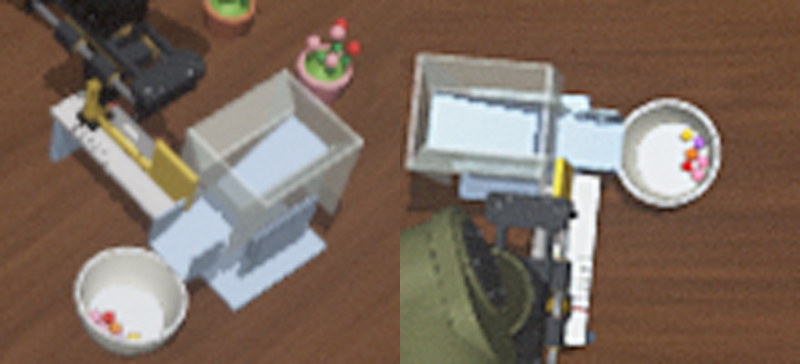

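All six bead colours (yellow, violet, orange, red, two pink) are in the pot at about (692,155), and the chute is empty. The measured pull is 53.7 mm, so I nudge it 1.3 mm farther.

```bash
python3 -m jog '[{"claw":0,"dx":0,"dy":-1.3,"dz":0,"spin":0},{"claw":0,"dx":0,"dy":-1.3,"dz":0,"spin":0},{"claw":0,"dx":0,"dy":-1.3,"dz":0,"spin":0},{"claw":0,"dx":0,"dy":-1.3,"dz":0,"spin":0},{"claw":0,"dx":0,"dy":-1.3,"dz":0,"spin":0},{"claw":0,"dx":0,"dy":-1.3,"dz":0,"spin":0}]'
python3 - <<'E'
from h import *
for n in ('wrist','scene','top'):
    s,d=look(n);H=hsv(d);P=pts(d)
    m=np.hypot(P[...,0]-.483,P[...,1]-.117)<.05
    y=(H[...,0]>18)&(H[...,0]<34)&(H[...,1]>140)&(H[...,2]>90)&(P[...,2]>.12)&(P[...,2]<.156)&m
    r=((H[...,0]<8)|(H[...,0]>172))&(H[...,1]>70)&(abs(P[...,2]-.087)<.008)&m
    u=np.array([-.996,.088,0]);o=np.array([.538,.1115,0])
    for k,v in(('grip',y),('red',r)):
        if v.sum()>2:t=(P[v]-o)@u*1000;print(n,k,v.sum(),np.percentile(t,[2,50,98]).round(1))
    # six beads in pot
    if n=='top':
        c=(H[...,1]>90)&(H[...,2]>120)&(P[...,2]<.06);c[:,:200]=0;c[:,235:]=0;c[:135]=0;c[170:]=0;c&=(np.abs(H[...,0].astype(int)-10)>12)|(H[...,1]>150);print('bead px',c.sum(),'hues',np.histogram(H[...,0][c],bins=12,range=(0,180))[0])
print(s['position'],(s['position']-o)@u,s['ft_force'])
E
```

```text
time: 18.92
position: [0.4834, 0.117, 0.1393]
tool_rot: [2.313, 2.121, 0.006]
ft_force: [8.5, -1.4, -0.8]
grip_width: 0.16
grip_force: 40.0
wrist grip 944 [47.5 54.6 61.3]
wrist red 112 [53.3 54.5 55.9]
scene grip 22 [46.3 52.2 60.1]
scene red 4 [51.5 54.2 57.7]
top grip 3 [51.8 55.2 58.5]
bead px 31 hues [9 6 0 0 0 0 0 0 0 7 2 7]
[0.48336026 0.11700493 0.13925834] 0.054905615631922755 [ 6.45131528 -0.36005441 -0.70755873]
```

The grip centre and the red mark coincide at 54.5 mm, and all six beads are in the pot. I'm handing the job in.

```bash
python3 -c "
from bench import *
print(close_job())"
```

```text
the job is handed in; nothing more can be done
None
```

The job is handed in: all six beads ran through the hopper into the white pot, the empty scoop stands on the desk, and the gate is held with its pointer on the red mark (54.9 mm out); the judge's verdict was not shown.

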